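# Uncover an assay plate and hold it home on the light panel

### The job

Get the small assay plate ready for pipetting: tip its loose lid up at one end first, lift it off and lay it flat, right way up, on the teal bench mat. Then slide the open plate, keeping it flat on the light panel, into the corner between the two metal fences until it is square and touching both of them, and finish while still holding it pressed there, firmly but gently. Leave the pipette, tip rack and amber bottle where they are.

Things in the scene. Friction and masses are not known exactly. Their poses are not given: they have to be found in the camera images.
- light_panel: fixed light panel (pipetting aid): grey flat housing with a lit white bed, 150 (its x) x 170 (its y) x 10 mm, bed top 10 mm above the bench. Origin at the centre of its underside, z up. Two aluminium fences stand on it at the +x, +y corner. A grid of 24 green rings on the bed shows where the seated plate belongs, but the fences decide.
- back_fence: aluminium strip on the panel along the panel's y, 8 (x) x 102 (y) x 6 mm high, top 16 mm above the bench; origin at the centre of its underside, panel position (67, 16, 10) mm. Its inner face is the plane panel x = 63 mm; the plate's long side goes against it.
- left_fence: aluminium strip on the panel along the panel's x, 88 (x) x 8 (y) x 6 mm high, top 16 mm above the bench; origin at the centre of its underside, panel position (13, 77, 10) mm. Its inner face is the plane panel y = 73 mm; the plate's short side goes against it.
- home (a point): point on the panel's bed where the plate's origin lies when the plate touches both fences: panel position (34, 31, 10) mm; axes as the panel's.
- plate: loose white 24-well plate, about 0.09 kg, 58 (its x) x 84 (its y) x 24 mm high, upright flat sides and a flat rim round open wells; seated, it stands 18 mm higher than the fences, so a finger on a fence side must stay above the fence. Origin at the centre of its underside, z up. It starts lidded on the panel's bed, askew and a few cm short of both fences, its x and y roughly along the panel's (turned by up to 17 degrees).
- plate_lid: loose clear bluish lid, about 0.03 kg, outside 64.5 (its x) x 90.5 (its y) x 10 mm: a 2 mm top that rests on the plate's rim and a skirt, walls 1.75 mm, hanging 8 mm down round the plate with 1.5 mm clearance. It is not fastened. Origin at the centre of its lower (open) edge, z up; on the plate it is 16 mm above the plate's origin, axes as the plate's. It is 3.25 mm wider than the plate on each side, so it can be gripped across its 64.5 mm width without touching the plate.
- bench_mat: fixed teal silicone mat on the bench behind the panel, 100 (its x) x 130 (its y) x 3 mm; origin at the centre of its underside, z up. A lid lying on it has its origin 3 mm above the mat's.
- tip_rack: bystander: teal box of pipette tips with a clear lid, 90 x 122 x 62 mm; origin at the centre of its underside.
- bench_pipette: bystander: white and blue hand pipette lying on the bench, 278 (its x) x 31 x 27 mm; origin on its underside near the middle.
- microscope: fixed furniture: black and white microscope, 0.47 m tall, beyond the panel to the right. Its origin lies on the bench beside it: from there the base spans -98 to 154 mm in x and -274 to -134 mm in y, the eyepieces reach to x = -120 mm. Keep hand and wrist clear of it.
- amber_bottle: bystander: small brown bottle with a white cap, 23 mm across, 51 mm high; origin at the centre of its underside.

How it is judged (in metres and radians):
On the way, in this order (a step that is already met when the one before it is completed fails the run):
1. the lid is tipped up at one end (at least 8 degrees) while still close over the plate (angle between plate_lid's own z axis and vertical above 0.14 rad and distance between plate_lid and plate below 0.05 m), for 0.1 s.
2. the lid lies flat on the teal mat, right way up and let go (horizontal distance between plate_lid and bench_mat below 0.04 m and z of plate_lid in the frame of bench_mat below 0.006 m and angle between plate_lid's own z axis and vertical below 0.06 rad and linear speed of plate_lid below 0.02 m/s and contact force between the fingers and plate_lid below 0.1 N), for 0.3 s.
At the end, for the whole second after the job is handed in: Plate flat on the panel, within 2 mm of home and 2 degrees of square, pressed by the robot so that it bears on each fence with over 1.5 N through the last second; lid let go, flat and right way up on the mat, centres within 40 mm (all of step 2 and x of plate in the frame of light_panel above 0.032 m and y of plate in the frame of light_panel above 0.029 m and z of plate in the frame of light_panel below 0.012 m and angle between the x axis of plate and the x axis of light_panel, either way round below 0.035 rad and contact force between plate and back_fence above 1.5 N and contact force between plate and left_fence above 1.5 N and contact force between any of the fingers, the arm and plate above 1.5 N); the arm keeps its last pose, push and grip.
It fails at once if the plate is lifted more than 6 mm off the panel or tilted by more than 7 degrees (z of plate in the frame of light_panel above 0.016 m or angle between plate's own z axis and vertical above 0.122 rad).
It fails at once if the tip rack, pipette or bottle is moved by more than 15 mm (distance of any of tip_rack, bench_pipette, amber_bottle from where it was at the start of the episode above 0.015 m).
It fails at once if the plate is jammed against a fence with more than 60 N (contact force between plate and back_fence above 60 N or contact force between plate and left_fence above 60 N).
It also fails if it takes over 72 s, if anything falls off the work surface, if the arm or the gripper's body presses on something with over 40 N, if the wrist force passes 120 N, or if a joint passes its speed limit or range.

### The arm

A 6-joint arm with a two-finger parallel gripper is mounted at the origin on a cart in front of the work surface, level with it; the furniture and walls round the work are solid. World frame = base frame: x ahead of the robot, y to its left, z up, the work surface at z = 0. Lengths are in m, angles in degrees, forces in N, time in s.
With the tool pointing down it reaches from about 0.325 to 0.85 m from the base axis. Payload 15.5 kg.
Tool frame: the origin (TCP) lies midway between the tips of the shut fingers; the grasp point (between the pads) lies 19 mm behind it; y points along the fingers, x is the direction in which the jaws open and shut, and the axes are right-handed (so a half turn about y gives the same grasp; the last joint's range is limited). The gripper opens to 91 mm and grips with 3 to 60 N. Pads are 32 mm wide; open, the fingers measure 118 mm over their backs; the gripper's body (76 mm by 178 mm) begins 60 mm behind the grasp point.
Start: joints at [-68.898, 28.281, 77.091, -0, 74.628, -5.472], TCP at [0.28, -0.559, 0.214] pointing down, gripper open.
Joint ranges: [-166.48, 166.48], [-47.26, 123.95], [12.59, 153.08], [-70.14, 250.14], [6.76, 159.57], [-176.63, 176.63]. Speed limits (degrees/s): [108.29, 108.29, 147.25, 172.46, 172.46, 172.46].

### API

Orientations are given as a 3x3 rotation matrix whose columns are the frame's x, y, z axes.
In Python, from bench import ctrl gives the robot as it stands. The module is installed in compiled form; this text tells all that it offers. Calls block until the motion is done:
- ctrl.goto(position, orientation): joint-space move of the TCP to a pose.
- ctrl.move_l(position, vel=0.15, ori=None, contact_N=None): straight line of the TCP; ori=None keeps the orientation; vel is the mean speed in m/s. With contact_N (N) it stops when the force on the tool has changed by that much, and returns True; else False.
- ctrl.movej(angles): joint-space move.
- ctrl.command_gripper(opening): opening from 0.0 (shut) to 1.0 (fully open); the grip force is fixed at half the most; returns when the fingers have stopped.
- ctrl.sleep(seconds).
- ctrl.ik(position, orientation): joint angles nearest the present ones, or None.
- ctrl.read_camera(name): name is "scene" or "top" or "wrist"; returns the picture (400x640x3 uint8, blue, green, red); there is no depth.
- ctrl.camera_params(name): a dict with "fx", "fy", "cx", "cy" (pixels), "pose" (4x4, takes a point from camera to world coordinates); the wrist camera has in their place "T_tool_cam" (4x4, takes a point from camera to tool coordinates, whose origin is the TCP and whose axes are the tool frame's). Camera axes: x right, y up, looking along -z (the intrinsics and any distortion apply to the point x, -y, -z); pixel columns grow to the right and rows downward; lengths in m; the calibration is good to about 2 mm. A picture is of the moment at which its call begins: read the wrist's pose just before it. camera_params takes no time and is no camera call.
A pose or a line that the arm cannot do raises ctrl.MotionError and nothing moves.
- ctrl.sign_off(): hands the job in, once; it reports no verdict.
Readings, each from a call of its own:
- ctrl.current_t(): time.
- ctrl.current_q(): joint angles.
- ctrl.current_dq(): joint speeds.
- ctrl.current_effort(): joint torques, N m.
- ctrl.current_tool_pos(): TCP position.
- ctrl.current_eef_rot(): TCP orientation.
- ctrl.current_contact_force(): force on the tool from outside, world axes, zero at the start.
- ctrl.current_wrist_torque(): the same for the moment, N m.
- ctrl.current_grip_width(): opening from 0.0 (shut) to 1.0 (fully open).
Only numpy, scipy, OpenCV 4.12 (cv2) and the standard library are available. Lean on these libraries where they do the work, as an engineer would, in place of code of your own. Each camera call takes 0.05 s, during which the arm holds its last target.

## Working session

There is one attempt and no reset: what is moved stays moved. The work goes in short steps, each a Python script; the robot and the scene stay as the last script left them, time stands still between calls to the robot, and variables do not carry over. Pictures are saved under pics/ and viewed, and the job is handed in when it is done.

```bash
mkdir -p pics; python3 - <<'E'
from bench import ctrl
import cv2,numpy as np
print(ctrl.current_t())
for n in ["scene","top","wrist"]:
    im=ctrl.read_camera(n); cv2.imwrite(f"pics/a_{n}.png",im)
    p=ctrl.camera_params(n); print(n,{k:(np.round(v,4).tolist() if hasattr(v,'shape') else v) for k,v in p.items()})
print(ctrl.current_tool_pos(),ctrl.current_eef_rot(),ctrl.current_grip_width(),ctrl.current_t())
E
```

```text
0.0
scene {'fx': 435.51094680864577, 'fy': 435.51094680864577, 'cx': 308.850453296854, 'cy': 196.84634153956978, 'pose': [[0.7912, 0.277, -0.5452, 0.0283], [-0.6115, 0.3586, -0.7053, -0.4065], [0.0001, 0.8915, 0.4531, 0.4658], [0.0, 0.0, 0.0, 1.0]]}
top {'fx': 468.49916858488297, 'fy': 468.49916858488297, 'cx': 321.5493895740204, 'cy': 200.38662920672792, 'pose': [[0.1043, 0.9706, -0.217, 0.2829], [-0.9945, 0.1013, -0.0246, 0.2263], [-0.0019, 0.2184, 0.9759, 1.0836], [0.0, 0.0, 0.0, 1.0]]}
wrist {'fx': 320.40881220356516, 'fy': 320.40881220356516, 'cx': 318.4018018887403, 'cy': 197.03260545787177, 'T_tool_cam': [[1.0, -0.0006, 0.0001, -0.0006], [0.0002, 0.2875, -0.9578, -0.1698], [0.0006, 0.9578, 0.2875, 0.0818], [0.0, 0.0, 0.0, 1.0]]}
[ 0.27949337 -0.5587444   0.21351325] [[ 4.47350037e-01 -3.04300437e-04  8.94358905e-01]
 [-8.94358587e-01  7.57103667e-04  4.47350136e-01]
 [-8.13251249e-04 -9.99999667e-01  6.65366448e-05]] 0.9992320632880378 0.15
```

View pics/a_scene.png

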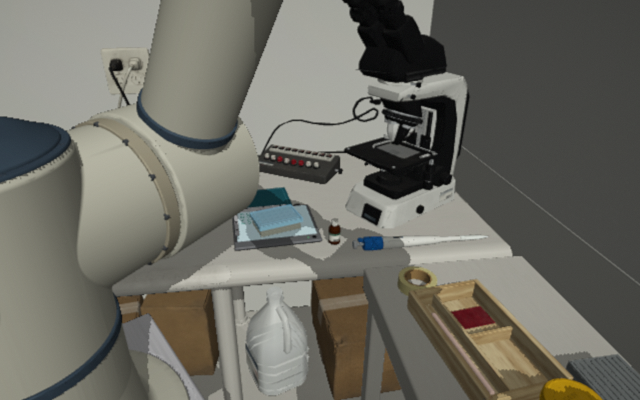

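View pics/a_top.png

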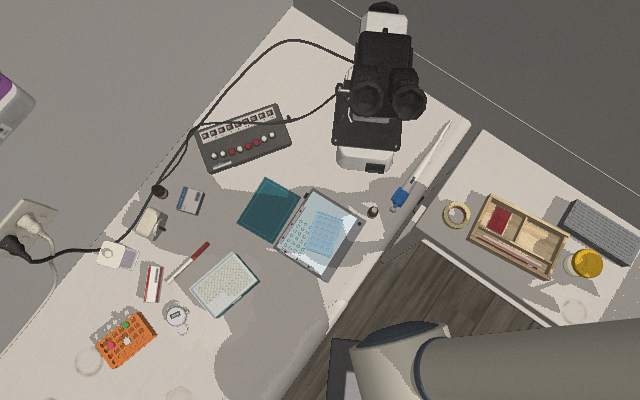

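View pics/a_wrist.png

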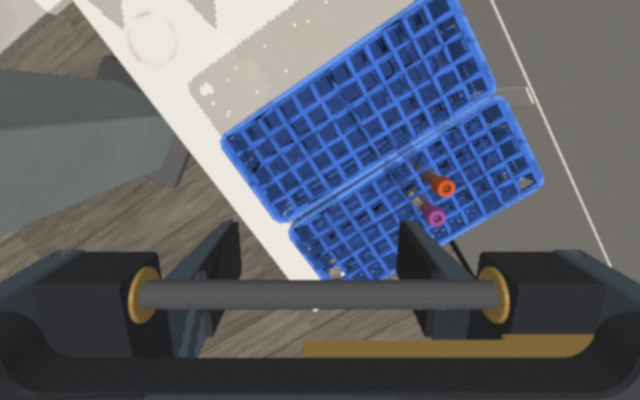

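The top view shows the panel at about (320,233), the lidded plate at (327,235), the mat at (268,210), the bottle at (373,211) and the pipette at (420,170). I'll zoom in and calibrate roughly.

```bash
cat > h.py <<'E'
import numpy as np,cv2
from bench import ctrl
def ray(p,uv,pose=None):
    pose=np.array(p["pose"]) if pose is None else pose
    u,v=uv; d=np.array([(u-p["cx"])/p["fx"],-(v-p["cy"])/p["fy"],-1.0])
    return pose[:3,3],pose[:3,:3]@d
def onz(p,uv,z,pose=None):
    o,d=ray(p,uv,pose); return o+d*(z-o[2])/d[2]
def proj(p,X,pose=None):
    pose=np.array(p["pose"]) if pose is None else pose
    c=pose[:3,:3].T@(np.asarray(X)-pose[:3,3])
    return np.array([p["cx"]+p["fx"]*c[0]/-c[2], p["cy"]+p["fy"]*(-c[1])/-c[2]])
def wristpose():
    T=np.eye(4);T[:3,:3]=ctrl.current_eef_rot();T[:3,3]=ctrl.current_tool_pos()
    return T@np.array(ctrl.camera_params("wrist")["T_tool_cam"])
E
python3 - <<'E'
from h import *
im=cv2.imread("pics/a_top.png")
cv2.imwrite("pics/a_topz.png",cv2.resize(im[150:300,220:400],None,fx=4,fy=4,interpolation=cv2.INTER_CUBIC))
p=ctrl.camera_params("top")
for uv,z in [((320,233),.01),((327,235),.036),((268,210),.003),((373,211),.051),((360,225),.01),((316,190),.01),((278,246),.01),((325,281),.01)]: print(uv,onz(p,uv,z).round(3))
E
```

```text
(320, 233) [0.444 0.249 0.01 ]
(327, 235) [0.438 0.232 0.036]
(268, 210) [0.487 0.376 0.003]
(373, 211) [0.5   0.135 0.051]
(360, 225) [0.473 0.158 0.01 ]
(316, 190) [0.545 0.269 0.01 ]
(278, 246) [0.404 0.342 0.01 ]
(325, 281) [0.337 0.226 0.01 ]
```

View pics/a_topz.png

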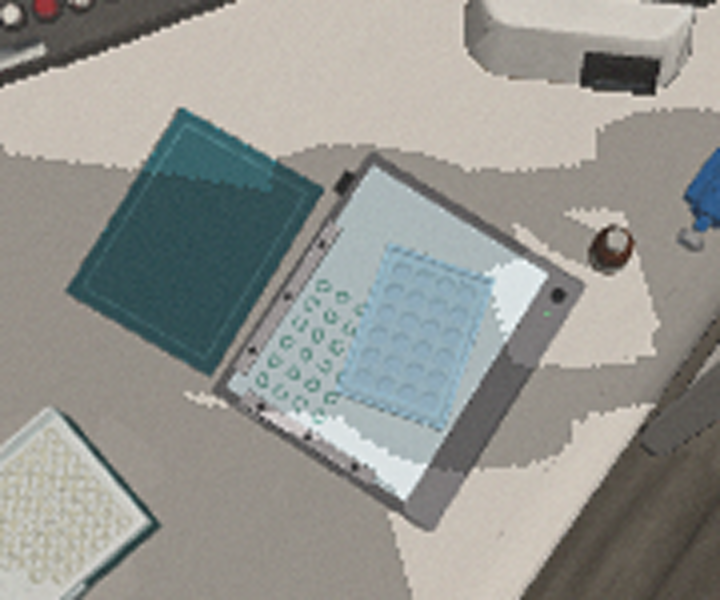

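The panel's +x points toward the mat at a yaw of about 62°. I'll hover over the plate with the wrist camera to measure more closely.

```bash
cat >> h.py <<'E'
def R(yaw,tilt=0,flip=False):
    # tool x along yaw (deg), y down; tilt about tool x (deg)
    a=np.radians(yaw+(180 if flip else 0)); x=np.array([np.cos(a),np.sin(a),0]);y=np.array([0,0,-1.]);z=np.cross(x,y)
    M=np.stack([x,y,z],1); return M@cv2.Rodrigues(np.array([np.radians(tilt),0,0]))[0]
E
python3 - <<'E'
from h import *
for f in (0,1):
    for P in ([.438,.232,.25],[.44,.235,.03],[.487,.376,.03],[.46,.28,.02]):
        print(f,P,ctrl.ik(P,R(55,0,f)),ctrl.ik(P,R(62,10,f)) is not None,ctrl.ik(P,R(62,-10,f)) is not None)
E
```

```text
0 [0.438, 0.232, 0.25] [ 2.10029689e+01  1.56753384e+01  9.19124892e+01 -2.54444375e-14
  7.24121723e+01 -3.39970311e+01] True True
0 [0.44, 0.235, 0.03] [ 2.12441128e+01  3.40524673e+01  1.05280441e+02 -2.54444375e-14
  4.06670918e+01 -3.37558872e+01] True True
0 [0.487, 0.376, 0.03] [ 3.21118579e+01  4.00370320e+01  8.82873107e+01 -2.54444375e-14
  5.16756573e+01 -2.28881421e+01] True True
0 [0.46, 0.28, 0.02] [ 2.49744984e+01  3.69107093e+01  9.99537679e+01 -2.54444375e-14
  4.31355228e+01 -3.00255016e+01] True True
1 [0.438, 0.232, 0.25] [ 2.10029689e+01  1.56753384e+01  9.19124892e+01 -2.54444375e-14
  7.24121723e+01  1.46002969e+02] True True
1 [0.44, 0.235, 0.03] [ 2.12441128e+01  3.40524673e+01  1.05280441e+02 -2.54444375e-14
  4.06670918e+01  1.46244113e+02] True True
1 [0.487, 0.376, 0.03] [ 3.21118579e+01  4.00370320e+01  8.82873107e+01 -2.54444375e-14
  5.16756573e+01  1.57111858e+02] True True
1 [0.46, 0.28, 0.02] [ 2.49744984e+01  3.69107093e+01  9.99537679e+01 -2.54444375e-14
  4.31355228e+01  1.49974498e+02] True True
```

```bash
python3 - <<'E'
from h import *
p=ctrl.camera_params("top")
print(onz(p,(425,100),.44),onz(p,(332,150),.0),onz(p,(340,165),.0),onz(p,(390,168),.0))
q=np.array(ctrl.ik([.41,.22,.22],R(58)))
w=q.copy(); w[0]=-68.9; w[5]=-5
ctrl.movej(w.tolist()); ctrl.movej(q.tolist())
T=wristpose(); im=ctrl.read_camera("wrist"); np.save("T1.npy",T)
cv2.imwrite("pics/b_wrist.png",im); print(ctrl.current_t(),ctrl.current_tool_pos(), ctrl.current_contact_force())
E
```

```text
[0.5931259  0.10626883 0.44      ] [0.65120664 0.24141532 0.        ] [0.61542357 0.21845868 0.        ] [0.62041001 0.09805829 0.        ]
3.225 [0.41034302 0.2194152  0.21997785] [-0.72462022  1.12230233  1.48864089]
```

View pics/b_wrist.png

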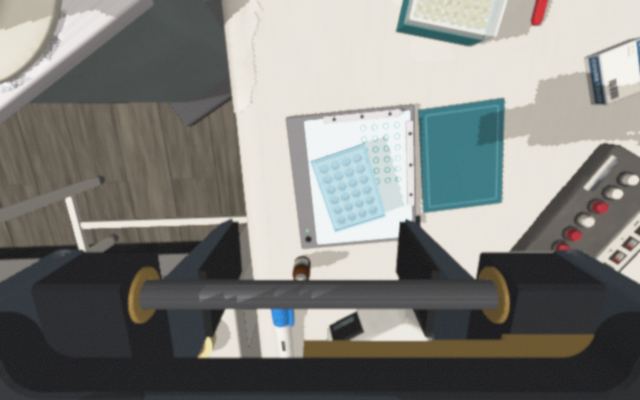

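The wrist view shows the whole panel (corners near (288,117), (415,105) and (301,248)), the lid at about (347,187) and the mat at about (461,155). Next I'll mask them and fit rectangles.

```bash
cat > seg.py <<'E'
from h import *
import sys
def rect(mask,k=3):
    mask=cv2.morphologyEx(mask,cv2.MORPH_OPEN,np.ones((k,k),np.uint8))
    cs,_=cv2.findContours(mask,cv2.RETR_EXTERNAL,cv2.CHAIN_APPROX_NONE)
    c=max(cs,key=cv2.contourArea); return c
def worldrect(p,c,z,T):
    W=np.array([onz(p,q,z,T)[:2] for q in c[:,0,:].astype(float)],dtype=np.float32)
    (cx,cy),(w,h),a=cv2.minAreaRect((W*1000).astype(np.float32)); return (cx,cy),(w,h),a
E
python3 - <<'E'
from seg import *
im=cv2.imread("pics/b_wrist.png");T=np.load("T1.npy");p=ctrl.camera_params("wrist")
hsv=cv2.cvtColor(im,cv2.COLOR_BGR2HSV)
for uv in [(345,185),(350,170),(325,125),(380,240),(294,180),(460,150),(400,190),(411,160)]: print(uv,hsv[uv[1],uv[0]])
z=im[90:260,270:520]; cv2.imwrite("pics/b_z.png",cv2.resize(z,None,fx=3.2,fy=3.2,interpolation=cv2.INTER_CUBIC))
E
```

```text
(345, 185) [ 98  53 216]
(350, 170) [ 97  52 224]
(325, 125) [ 90   4 243]
(380, 240) [  0   5 158]
(294, 180) [  0   6 157]
(460, 150) [ 93 131 134]
(400, 190) [ 90   8 237]
(411, 160) [ 10   7 232]
```

View pics/b_z.png

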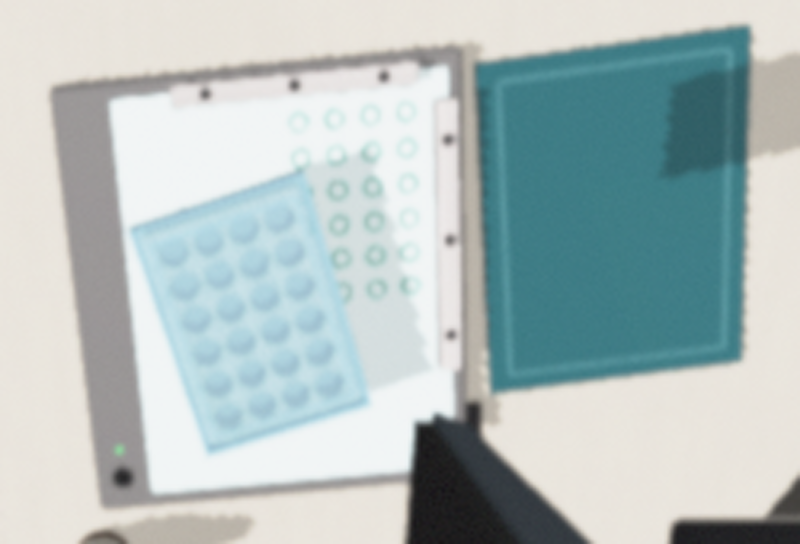

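```bash
cat > meas.py <<'E'
from seg import *
def measure(im,T,lidz=.036):
    p=ctrl.camera_params("wrist");hsv=cv2.cvtColor(im,cv2.COLOR_BGR2HSV)
    lid=cv2.inRange(hsv,(90,28,120),(110,100,255)); out={}
    out['lid']=worldrect(p,rect(lid),lidz,T)
    mat=cv2.inRange(hsv,(85,105,40),(100,255,200)); out['mat']=worldrect(p,rect(mat),.003,T)
    # panel: dark screws on fences & rings
    g=cv2.inRange(hsv,(60,18,120),(89,140,255))
    n,l,s,c=cv2.connectedComponentsWithStats(g)
    print([(np.round(c[i],1).tolist(),int(s[i,4])) for i in range(1,n) if s[i,4]>8])
    return out,lid,mat,g
if __name__=="__main__":
    im=cv2.imread("pics/b_wrist.png");T=np.load("T1.npy");p=ctrl.camera_params("wrist")
    o,lid,mat,g=measure(im,T); print(o)
    v=im.copy(); v[lid>0]=(0,0,255); v[g>0]=(255,0,255); v[mat>0]=(0,255,255)
    cv2.imwrite("pics/b_m.png",cv2.resize(v[90:260,270:520],None,fx=3.2,fy=3.2,interpolation=0))
    # panel outer edges by gradient: sample points (refine later)
    for uv in [(286.5,117.5),(415,104.5),(302,248)]: print(uv,onz(p,uv,.01,T).round(4))
E
python3 meas.py
```

```text
[([400.9, 8.4], 20), ([407.6, 10.2], 31), ([448.6, 31.5], 151), ([401.8, 31.0], 24), ([421.0, 36.0], 15), ([441.0, 40.0], 23), ([504.0, 107.5], 10), ([384.9, 124.3], 10), ([363.9, 126.1], 9), ([372.3, 126.4], 11), ([503.0, 134.0], 11), ([397.7, 135.0], 11), ([385.2, 137.3], 31), ([363.4, 140.4], 15), ([374.8, 139.3], 25), ([503.0, 146.0], 9), ([385.7, 148.0], 41), ([374.9, 149.1], 46), ([420.0, 151.5], 10), ([386.3, 158.7], 48), ([375.5, 159.7], 53), ([376.6, 170.1], 38), ([386.8, 169.4], 48), ([395.6, 168.7], 15), ([502.0, 178.5], 12), ([387.2, 179.9], 41), ([396.9, 179.2], 32), ([378.6, 180.7], 17), ([306.6, 230.4], 13)]
{'lid': ((441.3849182128906, 242.39117431640625), (64.60643768310547, 90.69799041748047), 76.57246398925781), 'mat': ((489.0574951171875, 375.5013732910156), (96.29290771484375, 125.04704284667969), 65.72488403320312)}
(286.5, 117.5) [0.337  0.2226 0.01  ]
(415, 104.5) [0.4026 0.3546 0.01  ]
(302, 248) [0.4848 0.1483 0.01  ]
```

View pics/b_m.png

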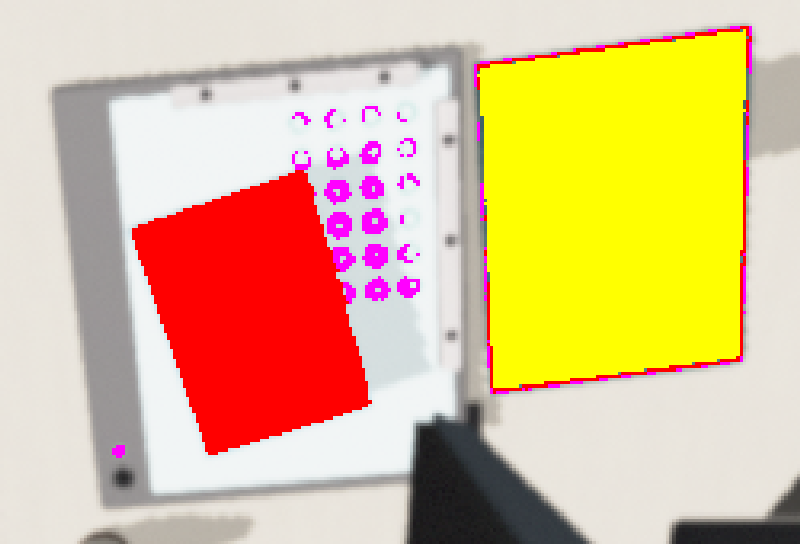

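The lid fits at 64.6 x 90.7 mm (true size 64.5 x 90.5), centre (0.4414, 0.2424), lid x axis at 76.6°. The fence screws give the panel pose.

```bash
python3 - <<'E'
from seg import *
im=cv2.imread("pics/b_wrist.png");T=np.load("T1.npy");p=ctrl.camera_params("wrist")
g=cv2.cvtColor(im,cv2.COLOR_BGR2GRAY).astype(float)
def cen(zu,zv):
    u,v=270+zu/3.2,90+zv/3.2; u0,v0=int(round(u)),int(round(v)); w=g[v0-3:v0+4,u0-3:u0+4]; d=np.clip(np.median(w)-40-w,0,None)
    yy,xx=np.mgrid[v0-3:v0+4,u0-3:u0+4]; return (d*xx).sum()/d.sum(),(d*yy).sum()/d.sum()
B=[onz(p,cen(*s),.016,T)[:2] for s in [(448,140),(450,240),(451,335)]]
L=[onz(p,cen(*s),.016,T)[:2] for s in [(205,94),(294,85),(384,76)]]
print(np.round(B,4),np.round(L,4))
db=B[0]-B[2]; dl=L[2]-L[0]; print(np.linalg.norm(db),np.linalg.norm(dl),np.degrees(np.arctan2(-db[0],db[1])),np.degrees(np.arctan2(dl[1],dl[0])))
# mm: rigid fit
d=L[1]-B[1]; m=np.array([13-67,77-16])/1000; print(np.linalg.norm(d),np.linalg.norm(m),np.degrees(np.arctan2(d[1],d[0])-np.arctan2(m[1],m[0])))
E
```

```text
[[0.4268 0.3334]
 [0.4596 0.3173]
 [0.4924 0.3007]] [[0.3668 0.2677]
 [0.3809 0.2961]
 [0.395  0.3243]]
0.07332869756551873 0.06324520883613545 63.44654298356171 63.495834040404986
0.08150972566064907 0.08146778504415104 -296.4945821541561
```

The panel pose is consistent: yaw 63.5° and screw spacing 81.5 against 81.5 mm. That puts home at (0.4315, 0.2944). Now I'll grasp the lid.

```bash
cat >> h.py <<'E'
YAW=63.49; ex=np.array([np.cos(np.radians(YAW)),np.sin(np.radians(YAW)),0]); ey=np.array([-ex[1],ex[0],0])
PO=np.array([.4596,.3173,0])-.067*ex-.016*ey; HOME=PO+.034*ex+.031*ey
LID=np.array([.4414,.2424,0]); LY=76.57; MAT=np.array([.4891,.3755,0])
def st(): print("t",ctrl.current_t(),"pos",ctrl.current_tool_pos().round(4),"F",np.round(ctrl.current_contact_force(),2),"w",round(ctrl.current_grip_width()*91,2))
E
python3 - <<'E'
from h import *
print(PO,HOME)
Rg=R(LY)
ctrl.goto((LID+[0,0,.10]).tolist(),Rg); st()
print(ctrl.move_l((LID+[0,0,.0275]).tolist(),vel=.06,contact_N=8)); st()
T=wristpose(); im=ctrl.read_camera("wrist"); cv2.imwrite("pics/c_wrist.png",im)
E
```

```text
[0.44401199 0.25020295 0.        ] [0.43144747 0.29446505 0.        ]
t 3.7917 pos [0.4414 0.2421 0.1005] F [ 0.28 -0.73  0.38] w 90.86
False
t 5.15 pos [0.4416 0.2425 0.0278] F [ 0.27  0.41 -0.13] w 90.78
```

View pics/c_wrist.png

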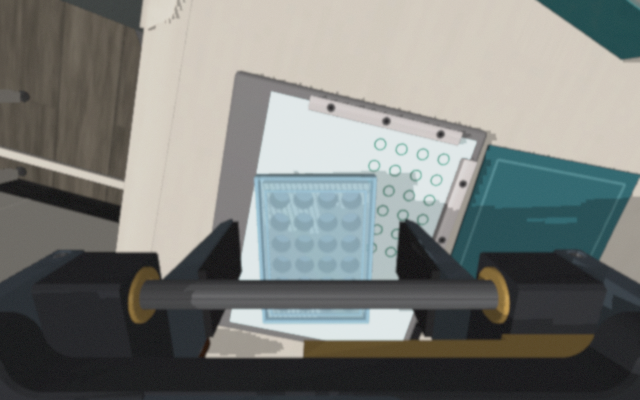

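The lid edges are at columns 255–377, centred between the fingers (238–400) and parallel to them. Next I grip and tip.

```bash
python3 - <<'E'
from h import *
ctrl.command_gripper(0.0); st()
p0=ctrl.current_tool_pos(); R0=R(LY); a=np.radians(LY); lx=np.array([np.cos(a),np.sin(a),0]); ly=np.array([-lx[1],lx[0],0])
P=LID+.042*ly+[0,0,.034]
for th in (-3,-6,-9,-12):
    Q=cv2.Rodrigues(lx*np.radians(th))[0]
    n=P+Q@(p0-P)+[0,0,.0005-th*.0001]
    ctrl.move_l(n.tolist(),vel=.04,ori=Q@R0); st()
ctrl.sleep(.3)
im=ctrl.read_camera("wrist"); cv2.imwrite("pics/d_wrist.png",im)
im=ctrl.read_camera("scene"); cv2.imwrite("pics/d_scene.png",cv2.resize(im[180:270,200:350],None,fx=5,fy=5))
E
```

```text
t 5.725 pos [0.4414 0.2424 0.0276] F [-0.4  -0.72  2.86] w 64.26
t 5.975 pos [0.4409 0.2424 0.0306] F [-0.21  0.11  0.37] w 64.16
t 6.225 pos [0.4413 0.2424 0.033 ] F [ 0.38 -0.98 -0.32] w 63.7
t 6.475 pos [0.4415 0.2423 0.0354] F [ 1.02  0.04 -0.2 ] w 64.11
t 6.725 pos [0.4415 0.2422 0.0379] F [-0.16  0.14 -0.51] w 64.36
```

View pics/d_wrist.png

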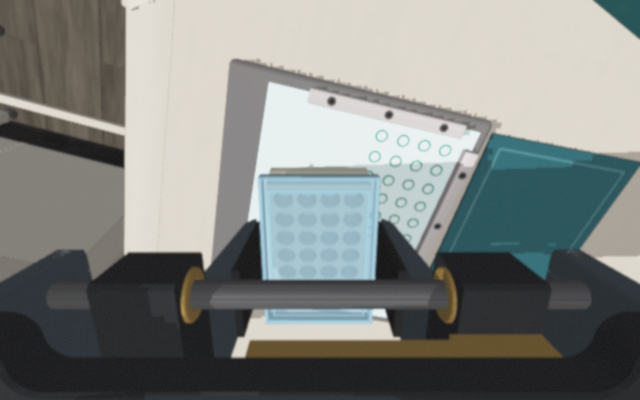

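View pics/d_scene.png

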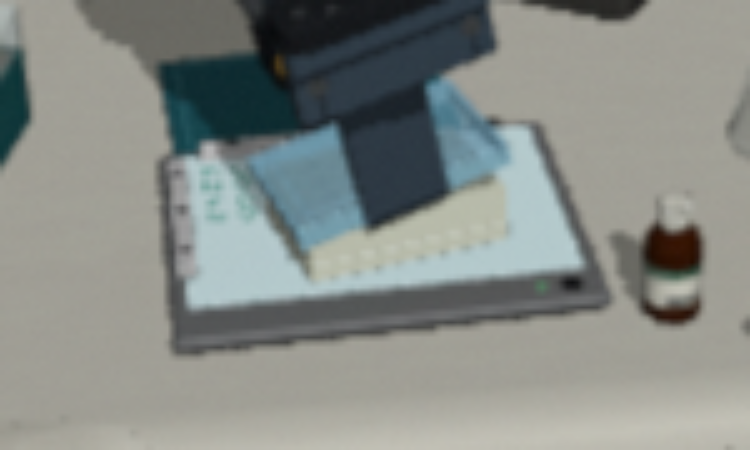

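The lid is tipped up about 12° at its far end, and the plate underneath is still flat. Now lift, level and lay it on the mat.

```bash
python3 - <<'E'
from h import *
p=ctrl.current_tool_pos(); Rm=R(65.7)
ctrl.move_l((p+[0,0,.03]).tolist(),vel=.06); 
ctrl.move_l((np.array([p[0],p[1],.11])).tolist(),vel=.1,ori=R(LY)); st()
ctrl.move_l((MAT+[0,0,.11]).tolist(),vel=.15,ori=Rm); ctrl.sleep(.2); st()
ctrl.move_l((MAT+[0,0,.02]).tolist(),vel=.1); ctrl.sleep(.2); st()
print(ctrl.move_l((MAT+[0,0,.0035]).tolist(),vel=.015,contact_N=4)); st()
cv2.imwrite("pics/e_wrist.png",ctrl.read_camera("wrist"))
E
```

```text
t 8.3417 pos [0.4417 0.2418 0.1093] F [-0.26 -0.06 -0.53] w 64.54
t 9.6333 pos [0.489  0.3749 0.1101] F [ 0.48 -0.38  0.75] w 64.25
t 10.8833 pos [0.4894 0.3757 0.0206] F [ 0.13 -1.05 -0.26] w 63.82
True
t 11.8333 pos [0.489  0.3754 0.0045] F [-0.43 -1.14  8.62] w 64.11
```

View pics/e_wrist.png

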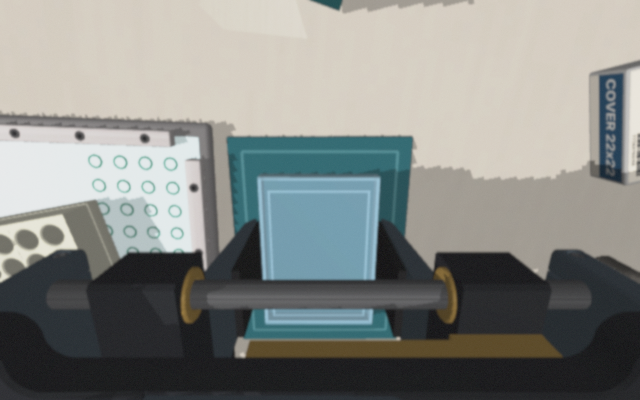

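The lid is on the mat, centred, with contact at the expected height. The panel edge is close to the finger, so I open only partly before lifting.

```bash
python3 - <<'E'
from h import *
ctrl.command_gripper(0.83); st()
p=ctrl.current_tool_pos()
ctrl.move_l((p+[0,0,.10]).tolist(),vel=.1); st()
ctrl.command_gripper(1.0)
ctrl.goto([.42,.25,.20],R(YAW)); ctrl.sleep(.2)
T=wristpose(); im=ctrl.read_camera("wrist"); np.save("T2.npy",T);cv2.imwrite("pics/f_wrist.png",im); st()
E
```

```text
t 12.2833 pos [0.4885 0.3752 0.0039] F [-0.   -0.46  0.41] w 75.58
t 13.4333 pos [0.4882 0.3749 0.1033] F [-0.6  -0.53 -0.18] w 75.78
t 14.8583 pos [0.4202 0.2505 0.1992] F [ 0.8  -0.25 -0.32] w 90.86
```

View pics/f_wrist.png

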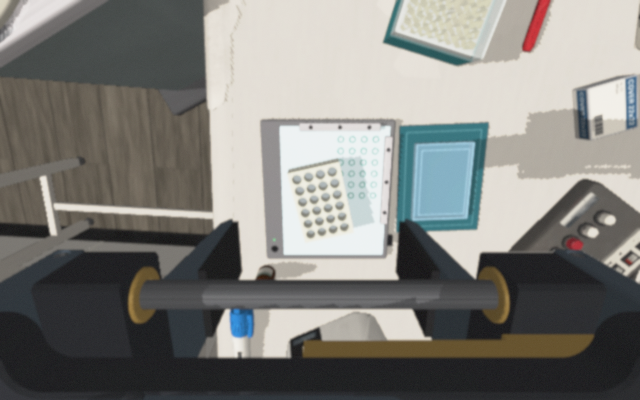

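The lid lies centred on the mat and the open plate is at about (320,199). I'll measure both.

```bash
python3 - <<'E'
from seg import *
im=cv2.imread("pics/f_wrist.png");T=np.load("T2.npy");p=ctrl.camera_params("wrist");hsv=cv2.cvtColor(im,cv2.COLOR_BGR2HSV)
print(hsv[180,295],hsv[200,317],hsv[200,358],hsv[228,345],hsv[140,300])
m=cv2.inRange(hsv,(10,14,60),(40,120,255)); m[:150]=0;m[245:]=0;m[:,:280]=0;m[:,375:]=0
m=cv2.morphologyEx(m,cv2.MORPH_CLOSE,np.ones((5,5),np.uint8))
c=rect(m); print("plate",worldrect(p,c,.034,T))
l=cv2.inRange(hsv,(96,60,170),(110,120,255)); l[:,:400]=0; print("lid",worldrect(p,rect(l),.013,T))
v=im.copy(); cv2.drawContours(v,[c],-1,(0,0,255),1); cv2.imwrite("pics/f_z.png",cv2.resize(v[110:265,250:500],None,fx=3.2,fy=3.2,interpolation=0))
E
```

```text
[ 72   8 161] [ 30  16 159] [ 92  18 217] [ 30  23 135] [ 96   5 243]
plate ((442.0751953125, 243.124267578125), (53.146671295166016, 83.35440063476562), 76.24258422851562)
lid ((489.3855895996094, 374.09814453125), (65.92091369628906, 90.7479476928711), 65.68718719482422)
```

View pics/f_z.png

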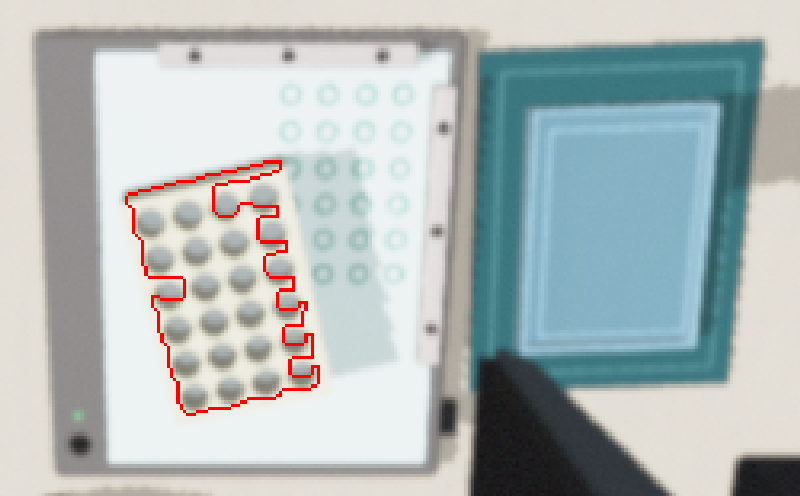

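The plate hasn't moved and the lid is flat on the mat (65.9 x 90.7 mm fit). Next: grip the plate across its width above fence height, square it, and slide it near the corner.

```bash
python3 - <<'E'
from h import *
C=np.array([.4417,.2427,0])
ctrl.goto((C+[0,0,.10]).tolist(),R(76.4))
print(ctrl.move_l((C+[0,0,.0205]).tolist(),vel=.06,contact_N=8)); st()
ctrl.command_gripper(0.0); st()
ctrl.sleep(.2); st()
A=HOME-.010*ex-.010*ey
a=A.copy(); 
ctrl.move_l((A+[0,0,.0203]).tolist(),vel=.04,ori=R(YAW)); ctrl.sleep(.3); st()
T=wristpose(); im=ctrl.read_camera("wrist"); np.save("T3.npy",T);cv2.imwrite("pics/g_wrist.png",im)
E
```

```text
False
t 16.825 pos [0.4419 0.2428 0.0208] F [-0.13  0.03 -0.67] w 90.95
t 17.4333 pos [0.4417 0.2427 0.0205] F [ 0.78 -0.11  0.62] w 57.41
t 17.6333 pos [0.4417 0.2427 0.0205] F [ 0.02 -0.38  1.25] w 57.63
t 19.05 pos [0.4361 0.2814 0.0205] F [-1.08  0.1   6.67] w 57.6
```

View pics/g_wrist.png

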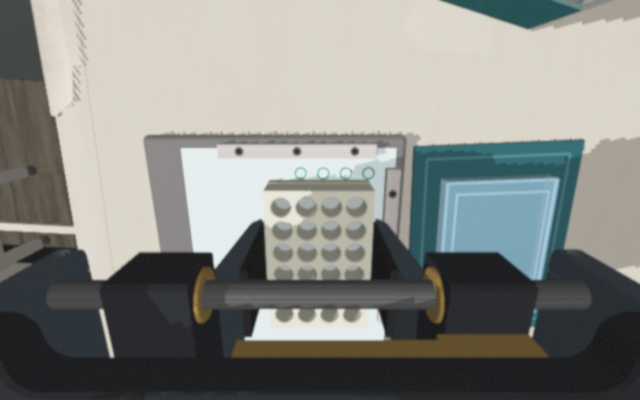

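The plate is squared in the grip and rests lightly on the panel, about 10 mm short of both fences. Now I push until it touches each fence.

```bash
cat >> h.py <<'E'
def fp(n=8):
    F=[]
    for _ in range(n): ctrl.sleep(.02); F.append(ctrl.current_contact_force())
    F=np.mean(F,0); d=ctrl.current_tool_pos()-PO
    print("t %.2f panel F x %.2f y %.2f z %.2f | tcp panel x %.2f y %.2f z %.2f mm"%(ctrl.current_t(),F@ex,F@ey,F[2],d@ex*1e3,d@ey*1e3,d[2]*1e3)); return F@ex,F@ey,F[2]
E
python3 - <<'E'
from h import *
fp()
p=ctrl.current_tool_pos()
print(ctrl.move_l((p+.015*ex).tolist(),vel=.01,contact_N=6)); fp()
p=ctrl.current_tool_pos()
print(ctrl.move_l((p+.016*ey).tolist(),vel=.01,contact_N=7)); fp()
im=ctrl.read_camera("wrist"); cv2.imwrite("pics/i_wrist.png",im)
E
```

```text
t 19.23 panel F x -0.06 y 0.29 z 6.33 | tcp panel x 24.39 y 21.03 z 20.51 mm
True
t 19.73 panel F x -0.35 y -0.15 z 6.42 | tcp panel x 24.46 y 21.06 z 20.51 mm
True
t 21.07 panel F x -1.00 y -0.76 z 5.07 | tcp panel x 24.62 y 34.13 z 20.51 mm
```

View pics/i_wrist.png

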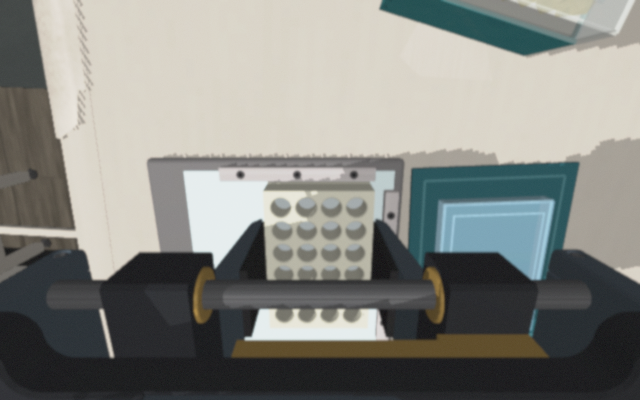

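The x push stopped early on a false trigger (24.5 mm). I'll push in x again in small force-checked steps.

```bash
python3 - <<'E'
from h import *
z=.0205
q=ctrl.current_tool_pos(); q[2]=z
# back off y slightly to slide freely
q=q-.001*ey
ctrl.move_l(q.tolist(),vel=.01); fp(4)
for i in range(10):
    q=q+.0015*ex; ctrl.move_l(q.tolist(),vel=.015); f=fp(5)
    if f[0]<-3: break
E
```

```text
t 21.43 panel F x 0.77 y 2.94 z 7.78 | tcp panel x 24.52 y 33.68 z 20.54 mm
t 21.77 panel F x -4.45 y 0.88 z 11.72 | tcp panel x 25.30 y 33.80 z 20.51 mm
```

```bash
python3 - <<'E'
from h import *
q=ctrl.current_tool_pos(); q[2]=.0208; ctrl.move_l(q.tolist(),vel=.01); fp(5)
for i in range(11):
    q=q+.001*ex; ctrl.move_l(q.tolist(),vel=.015); f=fp(5)
    if f[0]<-8: break
cv2.imwrite("pics/j_wrist.png",ctrl.read_camera("wrist"))
E
```

```text
t 22.11 panel F x 0.35 y 0.38 z -0.40 | tcp panel x 25.08 y 34.10 z 20.58 mm
t 22.44 panel F x -0.14 y -0.06 z -1.15 | tcp panel x 26.28 y 33.83 z 20.75 mm
t 22.77 panel F x -0.03 y 0.23 z -1.10 | tcp panel x 27.30 y 33.81 z 20.79 mm
t 23.11 panel F x -0.03 y 0.17 z -1.25 | tcp panel x 28.30 y 33.81 z 20.80 mm
t 23.44 panel F x -0.20 y 0.11 z -1.04 | tcp panel x 29.32 y 33.80 z 20.81 mm
t 23.77 panel F x -0.34 y 0.43 z -0.98 | tcp panel x 30.32 y 33.78 z 20.80 mm
t 24.11 panel F x -0.15 y -0.31 z -1.13 | tcp panel x 31.29 y 33.81 z 20.78 mm
t 24.44 panel F x 0.12 y 0.26 z -0.64 | tcp panel x 32.31 y 33.81 z 20.79 mm
t 24.77 panel F x -0.13 y -0.16 z -0.84 | tcp panel x 33.31 y 33.82 z 20.79 mm
t 25.11 panel F x -5.20 y -1.50 z 0.78 | tcp panel x 33.53 y 34.00 z 20.67 mm
t 25.44 panel F x -11.61 y -4.18 z 4.30 | tcp panel x 33.58 y 34.08 z 20.64 mm
```

View pics/j_wrist.png

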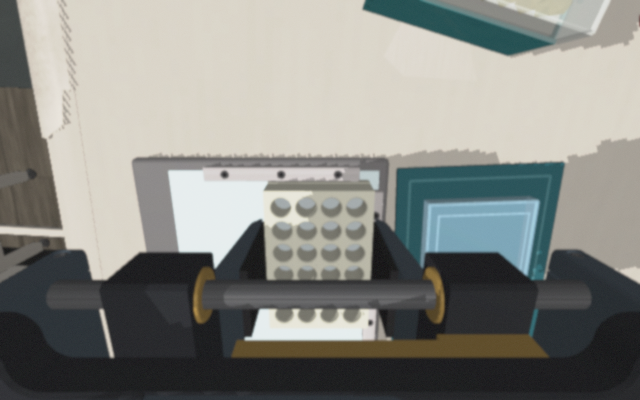

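The x contact came at TCP x 33.5 mm, close to the nominal 34. Next the y push in steps.

```bash
python3 - <<'E'
from h import *
T=wristpose();p=ctrl.camera_params("wrist"); 
for uv,z in [((320,191),.034),((320,183),.016),((281,174.5),.016)]:
    d=onz(p,uv,z,T)-PO; print(uv,(d@ex*1e3).round(1),(d@ey*1e3).round(1))
q=ctrl.current_tool_pos(); 
q=PO+.0342*ex+.0341*ey; q[2]=.0208
ctrl.move_l(q.tolist(),vel=.01); fp(5)
for i in range(8):
    q=q+.0006*ey; ctrl.move_l(q.tolist(),vel=.01); f=fp(5)
    if f[1]<-8: break
E
```

```text
(320, 191) 35.1 72.2
(320, 183) 35.1 71.9
(281, 174.5) 13.4 76.7
t 25.84 panel F x -6.71 y -3.19 z 1.39 | tcp panel x 33.53 y 34.15 z 20.73 mm
t 26.18 panel F x -8.46 y -8.57 z 0.04 | tcp panel x 33.54 y 34.22 z 20.75 mm
```

```bash
python3 - <<'E'
from h import *
q=ctrl.current_tool_pos(); q=PO+.0342*ex+.0353*ey; q[2]=.0208
ctrl.move_l(q.tolist(),vel=.01); ctrl.sleep(.5); fp(10)
w=ctrl.read_camera("wrist"); t=ctrl.read_camera("top"); s=ctrl.read_camera("scene")
a=cv2.resize(w[145:245,180:400],(792,360),interpolation=cv2.INTER_CUBIC)
cv2.imwrite("pics/k_w.png",a)
cv2.imwrite("pics/k_t.png",np.hstack([cv2.resize(t[185:285,255:365],None,fx=3.6,fy=3.6,interpolation=cv2.INTER_CUBIC),cv2.resize(s[190:270,220:312],(396,360),interpolation=cv2.INTER_CUBIC)]))
E
```

```text
t 27.09 panel F x -10.23 y -13.71 z -0.81 | tcp panel x 33.56 y 34.27 z 20.78 mm
```

View pics/k_w.png

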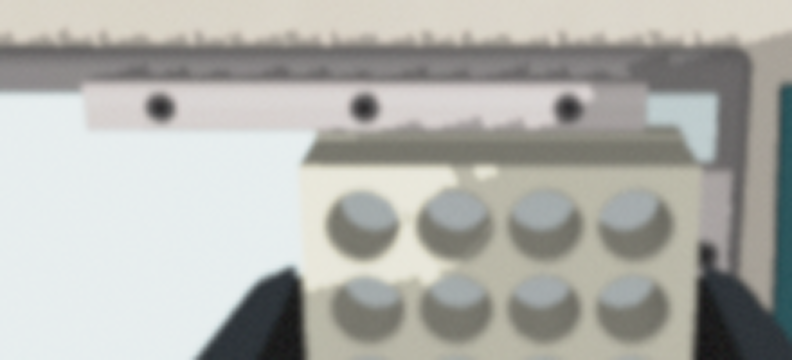

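View pics/k_t.png

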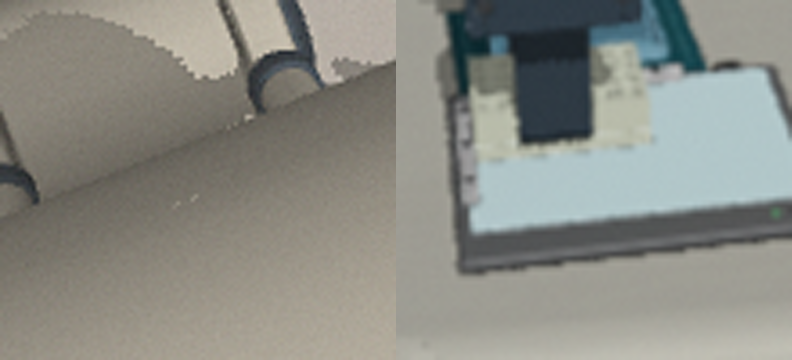

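The plate's +y face meets the left fence with no gap (fence edge and rim run parallel), and the push forces are about 10 N in x and 14 N in y with the position blocked. I'll ease the plate down onto the bed, check that everything holds steady, and hand in.

```bash
python3 - <<'E'
from h import *
q=PO+.0342*ex+.0351*ey; q[2]=.0206
ctrl.move_l(q.tolist(),vel=.01); ctrl.sleep(.5); a=fp(10); ctrl.sleep(1); b=fp(10); st()
w=ctrl.read_camera("wrist"); cv2.imwrite("pics/l_w.png",w)
from seg import *
T=wristpose();p=ctrl.camera_params("wrist");hsv=cv2.cvtColor(w,cv2.COLOR_BGR2HSV)
g=w[:,:,0].astype(int)
# plate side/rim top edge slope by dark strip: row of max gradient per column
r=[(u,np.argmax(np.diff(g[183:198,u]))+183.5) for u in range(275,366,6)]
print(r)
E
```

```text
t 28.16 panel F x -10.77 y -11.64 z 3.73 | tcp panel x 33.55 y 34.26 z 20.74 mm
t 29.32 panel F x -10.86 y -11.50 z 3.85 | tcp panel x 33.59 y 34.24 z 20.74 mm
t 29.325 pos [0.4284 0.2955 0.0207] F [  5.1  -14.89   3.39] w 57.37
[(275, np.float64(190.5)), (281, np.float64(190.5)), (287, np.float64(190.5)), (293, np.float64(190.5)), (299, np.float64(190.5)), (305, np.float64(190.5)), (311, np.float64(190.5)), (317, np.float64(190.5)), (323, np.float64(190.5)), (329, np.float64(190.5)), (335, np.float64(190.5)), (341, np.float64(190.5)), (347, np.float64(190.5)), (353, np.float64(190.5)), (359, np.float64(190.5)), (365, np.float64(190.5))]
```

View pics/l_w.png

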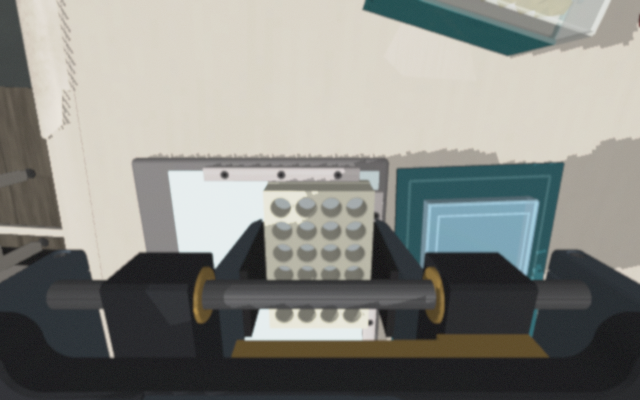

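```bash
python3 -c "
from bench import ctrl
ctrl.sign_off(); print(ctrl.current_t())"
```

```text
the job is handed in; nothing more can be done
the job is handed in; nothing more can be done
```

The job is handed in, and my last checks all pointed to success, but `sign_off()` gave no verdict.

- **Lid:** I gripped it across its width, tipped the far end up about 12° over the plate, and laid it on the mat. After release it measured flat and right way up. Its centre was about 1.5 mm from the mat's.
- **Plate:** I gripped it above fence height, turned it square and slid it into the corner. It is still gripped and pressed there.
- **Last checks (robot clock about 29 s):** The push was steady over about a second at about 11 N towards the back fence and 11.5 N towards the left fence, with 4 N downward. The tool did not move under that load. The wrist picture shows the rim parallel to the left fence with no gap. The force on each fence separately isn't measured, only the total push on the tool.
- **Bystanders:** I did not measure the rack, pipette and bottle again at the end. No unexpected contact showed in the force readings.

**Disagreements:**
- The first push towards the back fence stopped early on a false contact, so I repeated it in small steps.
- At left-fence contact the tool was about 3 mm beyond the expected position. The rim's +y edge measured 72.2 mm against the expected 73 mm, so I put most of that offset down to the plate sitting or slipping off-centre in the grip.

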